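# Index the sample wheel under the ring light and trip the exposure

### The arm

A 7-joint arm with a two-finger parallel gripper is mounted at the origin on a cart in front of the work surface, level with it; the furniture and walls round the work are solid. World frame = base frame: x ahead of the robot, y to its left, z up, the work surface at z = 0. Lengths are in m, angles in rad, forces in N, time in s.
With the tool pointing down it reaches from about 0.425 to 0.925 m from the base axis. Payload 6.8 kg.
Tool frame: the origin (TCP) lies at the very end of the fingers, on their centre line; the grasp point (between the pads) lies 19 mm behind it; z points along the fingers, y is the line along which they close (so a half turn about z gives the same grasp; the last joint's range is limited). The gripper opens to 85 mm and grips with 20 to 120 N. Pads are 22 mm wide; open, the fingers measure 114 mm over their backs; the gripper's body (76 mm by 85 mm) begins 54 mm behind the grasp point. The pads swing forward as they close: fully open they stand 13 mm farther back than shut.
Start: joints at [1.076, 0.477, 0.022, 1.555, -0.011, 1.109, -0.083], TCP at [0.255, -0.625, 0.231] pointing down, gripper open.
Joint ranges: [-2.96, 2.96], [-0.34, 2.1], [-1.41, 1.46], [0.24, 2.44], [-1.37, 4.51], [0.17, 1.92], [-2.96, 2.96]. Speed limits (rad/s): [2.39, 2.39, 3.14, 3.14, 3.14, 3.14, 3.14].

### API

Orientations are given as a unit quaternion [w, x, y, z].
In Python, from station import bot gives the robot as it stands.
- The arm moves only by the tool jog_arm, never from a script. Its argument "motion" is a list of rows, each a list of 7 numbers: the turn, a rotation vector about the tool's x, y, z in rad, then the shift along the tool's x, y, z in mm, then the finger opening in mm, from 0 to 85.4. A call has 1 to 10 rows; each row is the pose to reach, as a shift and turn from the pose commanded when the call began, along the tool's axes at that moment; what a row does not reach only later rows make up. A row lasts 1/8 s, in which the tool goes at most 62.5 mm and 10.7 degrees, less where a joint would pass 70% of its speed; a pose out of reach is approached as far as the arm can. A call with a gripper value outside its range is refused whole. The fingers move at their own pace and stop on an object; "grip_force" is the grip in N (left out, the last holds). Time passes only in rows, so rows that repeat a pose let the fingers close. It gives the time, the measured TCP pose, the force, the opening and the grip force at its end, in the units of the state.
- bot.get_obs(): the state, without advancing time (a new reading comes with each control period).
- bot.read_camera(name): name is "side" or "top"; returns a dict with "pixels" (420x560x3 uint8, red, green, blue), "camera_matrix" (3x3 intrinsics, pixels), "T" (4x4, takes a point from camera to world coordinates). Camera axes: x right, y down, z forward; pixel columns grow to the right and rows downward; lengths in m; the calibration is good to about 2 mm. A picture is of the moment at which its call begins. There is no depth.
- bot.hand_in(): hands the job in; it is judged then, once.
Trained networks look in a picture, given as the dict that the camera call returned (one of the last four; its "shot" number tells which), for a name from the list of things; names that differ only in an ending like _2 or _b are one class to them, and where a whole thing is asked for, a point or a joint stands for the part that bears it (a point fixed in the world has none). Each returns a list of dicts, best first, with "score" (0 to 1); they miss things now and then, are a little off and sometimes report something else, mostly with a low value. They report only what shows in the picture. A call takes as long as a camera call.
- bot.spot_in(thing, picture): "xy" ([column, row] in pixels, amid what is visible of it).
- bot.tip_of(thing, picture): "xy" ([column, row] in pixels: a listed point, or the origin of a listed thing).
The state is a dict: "t": time; "q": joint angles; "joint_vel": joint speeds; "joint_torque": joint torques, N m; "eef_pos": TCP position; "tool_rot": TCP orientation; "contact_force": force on the tool from outside, world axes, zero at the start; "torque": the same for the moment, N m; "gripper_width": opening from 0.0 (shut) to 1.0 (fully open); "grasp_force": force on a finger pad.
Only numpy, scipy, OpenCV 4.12 (cv2) and the standard library are available. Lean on these libraries where they do the work, as an engineer would, in place of code of your own. Each camera call takes 0.05 s, during which the arm holds its last target. There are 200 camera calls.

### The job

Turn the lobed sample wheel on the imaging stand until the small square notch in its edge stands right opposite the fixed pointer on the base, keeping clear of the ring light that hangs over it. Then twist the spring knob on the control box clockwise to its stop and let it spring back. The wheel must stay set, and the other things on the bench must stay where they are.

Things in the scene. Friction and masses are not known exactly. Their poses are not given: they have to be found in the camera images.
- stand: Fixed imaging stand. Origin on the bench, on the wheel's vertical axis; z up; its -x axis points from there to the pointer, roughly towards the robot. Grey base plate x -120 to +130, y +-100, 12 mm thick. The wheel (hub radius 45 mm) has its underside 55 mm and its top 73 mm above the bench. A post behind (x +90 to +130, 70 mm wide) carries the ring light.
- pointer_tip (a point): Tip of the fixed black pointer block on the base plate, at stand x -86, y 0, z 34 mm. The block (x -118 to -86, 18 mm wide, top at 34 mm) stays below the wheel's underside; the tip is 6 mm outside the wheel's edge.
- wheel (a joint): Angle of the sample wheel about the stand's z axis, rad, counter-clockwise from above positive; 0 (or any whole turn) with the notch exactly opposite the pointer. Turns without end both ways against 0.18 N m of friction and stays where it is left. Aluminium plate, 160 mm diameter, 18 mm thick, with five finger bays in its edge; its middle rises at most 8 mm above its top.
- notch (a point): Mouth of the square notch (14 mm wide, 20 mm deep, full thickness), at radius 80 mm on the wheel's top face; turns with it. The five finger bays, open above, below and outside, have their middles 36, 108, 180, 252, 324 degrees from it; each spans 34 degrees, from radius 80 in to 60 mm (47 mm wide at the edge, 35 mm at its bottom), with radial flanks to push on.
- ring_light: Fixed black drum, 90 mm radius, 40 mm thick, over the wheel and coaxial, underside 185 mm above the bench; lens in its middle down to 177 mm, camera block on top to 284 mm. Origin as the stand's. It overhangs the wheel's edge by 10 mm all round, so reach the edge with a tool leaning outwards 30 to 45 degrees. It must not be knocked (over 5 N).
- control_box: Fixed grey box 90 x 90 x 45 mm with the knob on top; origin at the centre of its underside, z up; not always square to the robot.
- knob (a joint): Turn of the spring knob, rad, clockwise from above positive. 0 at rest, where the spring holds it; its stop lies about 50 degrees on. Needs 0.1 N m at rest to 0.3 N m at the stop; when let go it springs back to 0.
- knob_grip (a point): On the knob's axis, 69 mm above the bench, the middle of its black bar grip, which is 60 mm long, 14 mm thick and 26 mm tall (top at 80 mm, underside at 54 mm on a round skirt of 31 mm radius). The bar lies along this frame's x axis.
- petri_1: Loose bystander: clear petri dish, 62 mm wide, 15 mm high, origin under its centre.
- beaker_50: Loose bystander: small clear beaker, 46 mm wide, 59 mm high, origin under its centre.
- oil_bottle: Loose bystander: small capped bottle, 34 mm wide, 61 mm high, origin under its centre.
- caliper: Loose bystander: sliding caliper lying flat, 64 x 200 x 12 mm, long along its y axis, origin under its centre.
- marker_black: Loose bystander: marker pen lying, 135 mm along its y axis, 13 mm thick, origin under its centre.
- objective_case: Loose bystander: round black and white objective case, 38 mm wide, 46 mm high, origin under its centre.

How it is judged:
On the way, in this order (a step that is already met when the one before it is completed fails the run):
1. the wheel rests with its notch opposite the pointer (y of notch in the frame of stand between -0.006 and 0.006 m and x of notch in the frame of stand below -0.06 m and velocity of joint wheel between -0.05 and 0.05 rad/s), for 0.3 s.
2. the knob is twisted to its stop, the notch still opposite the pointer (value of joint knob above 0.86 rad and y of notch in the frame of stand between -0.006 and 0.006 m and x of notch in the frame of stand below -0.06 m), for 0.1 s.
At the end, for the whole second after the job is handed in: The notch stands opposite the pointer, within 6 mm sideways at the wheel's edge (about 4 degrees), and the knob, after having been at its stop, is back at rest (within 0.08 rad) (y of notch in the frame of stand between -0.006 and 0.006 m and x of notch in the frame of stand below -0.06 m and value of joint knob below 0.08 rad); the robot touches nothing.
It fails at once if the ring light is knocked (over 5 N) (contact force between anything else and ring_light above 5 N).
It fails at once if a bystander is moved by more than 25 mm (distance of any of petri_1, beaker_50, oil_bottle, caliper, marker_black, objective_case from where it was at the start of the episode above 0.025 m).
It also fails if it takes over 72 s, if anything falls off the work surface, if the arm or the gripper's body presses on something with over 40 N, if the wrist force passes 120 N, or if a joint passes its speed limit or range.

## Working session

There is one attempt and no reset: what is moved stays moved. The work goes in short steps, Python scripts to look and compute and a tool call to move; the robot and the scene stay as the last step left them, time stands still between calls to the robot, and variables do not carry over. Pictures are saved under pics/ and viewed, at most 10 in all, crops included, and the job is handed in when it is done.

Besides the shell and the picture viewer there is one more tool, called by a JSON object that holds its "name" and its "arguments", one argument or row to a line. jog_arm: Moves the arm, as the interface text tells. Its arguments: {"type":"object","properties":{"motion":{"type":"array"},"grip_force":{"type":"number"}},"required":["motion"]}

```bash
ls; mkdir -p pics
cat > h.py <<'E'
import numpy as np, cv2
from station import bot
from scipy.spatial.transform import Rotation as R
def ray(c,xy):
    d=np.linalg.inv(c["camera_matrix"])@np.array([xy[0],xy[1],1.]); T=np.array(c["T"])
    return T[:3,3],T[:3,:3]@d
def at_z(c,xy,z):
    o,d=ray(c,xy); return o+d*(z-o[2])/d[2]
def proj(c,p):
    T=np.array(c["T"]); q=T[:3,:3].T@(np.array(p)-T[:3,3]); u=c["camera_matrix"]@q; return u[:2]/u[2]
def tri(c1,a,c2,b):
    A=[];B=[]
    for c,x in((c1,a),(c2,b)):
        o,d=ray(c,x); d=d/np.linalg.norm(d); P=np.eye(3)-np.outer(d,d); A.append(P);B.append(P@o)
    return np.linalg.lstsq(np.vstack(A),np.hstack(B),rcond=None)[0]
def save(c,n): cv2.imwrite("pics/"+n,cv2.cvtColor(c["pixels"],cv2.COLOR_RGB2BGR))
E
python3 - <<'E'
from h import *
cs={n:bot.read_camera(n) for n in("top","side")}
np.set_printoptions(precision=3,suppress=True)
for n,c in cs.items():
    save(c,n+"0.png"); print(n,np.array(c["T"])[:3,3])
    for t,z in dict(stand=0,pointer_tip=.034,notch=.073,ring_light=0,control_box=0,knob_grip=.069,petri_1=0,beaker_50=0,oil_bottle=0,caliper=0,marker_black=0,objective_case=0).items():
        r=bot.tip_of(t,c)[:2]
        print(t,[(round(x["score"],2),np.round(x["xy"]),at_z(c,x["xy"],z)[:2]) for x in r])
o=bot.get_obs();print(o)
im=np.hstack([cv2.cvtColor(cs[n]["pixels"],cv2.COLOR_RGB2BGR) for n in cs])
E
```

```text
pics
top [0.414 0.026 1.02 ]
stand []
pointer_tip [(0.57, array([324., 227.]), array([ 0.553, -0.037]))]
notch []
ring_light []
control_box [(0.95, array([183., 248.]), array([0.504, 0.277]))]
knob_grip [(0.87, array([172., 244.]), array([0.506, 0.282]))]
petri_1 [(0.92, array([193., 182.]), array([0.656, 0.263]))]
beaker_50 [(0.72, array([202., 146.]), array([0.744, 0.248]))]
oil_bottle [(0.66, array([328., 226.]), array([ 0.559, -0.047])), (0.6, array([169., 189.]), array([0.638, 0.317]))]
caliper [(0.79, array([267., 304.]), array([0.384, 0.084]))]
marker_black [(0.81, array([365., 307.]), array([ 0.383, -0.13 ]))]
objective_case [(0.94, array([421., 287.]), array([ 0.43 , -0.253]))]
side [0.81  0.42  0.837]
stand [(0.81, array([237., 203.]), array([ 0.639, -0.074]))]
pointer_tip [(0.89, array([273., 191.]), array([ 0.555, -0.04 ]))]
notch [(0.89, array([209., 206.]), array([ 0.711, -0.055])), (0.64, array([275., 193.]), array([ 0.566, -0.012]))]
ring_light [(0.46, array([331., 342.]), array([0.627, 0.315]))]
control_box [(0.87, array([372., 298.]), array([0.5  , 0.283]))]
knob_gr
[... 283 characters left out ...]
, 0.313]))]
caliper [(0.98, array([362., 206.]), array([0.381, 0.087]))]
marker_black [(0.55, array([314., 146.]), array([ 0.381, -0.127]))]
objective_case [(0.56, array([276., 123.]), array([ 0.426, -0.248]))]
{'t': 1.3, 'q': array([ 1.076,  0.477,  0.022,  1.555, -0.012,  1.109, -0.083]), 'joint_vel': array([ 0.001,  0.001,  0.001,  0.   , -0.001, -0.001, -0.001]), 'joint_torque': array([  0.   , -59.634,   1.607, -28.154,   0.013,   0.002,  -0.   ]), 'eef_pos': array([ 0.255, -0.625,  0.231]), 'tool_rot': array([0.   , 0.981, 0.192, 0.   ]), 'contact_force': array([-0.052,  0.314, -0.188]), 'torque': array([-0.077, -0.031, -0.041]), 'grasp_force': 0.0, 'gripper_width': 1.0050354160542134}
```

View images.

View pics/top0.png

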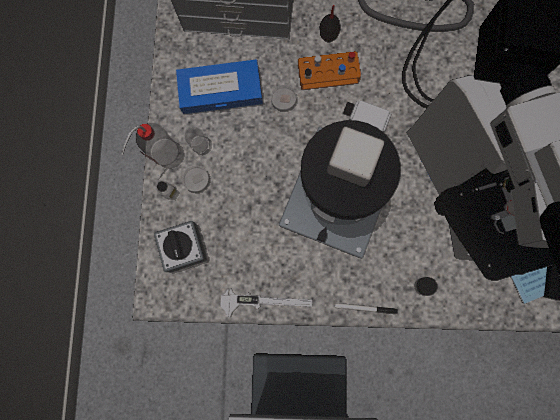

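View pics/side0.png

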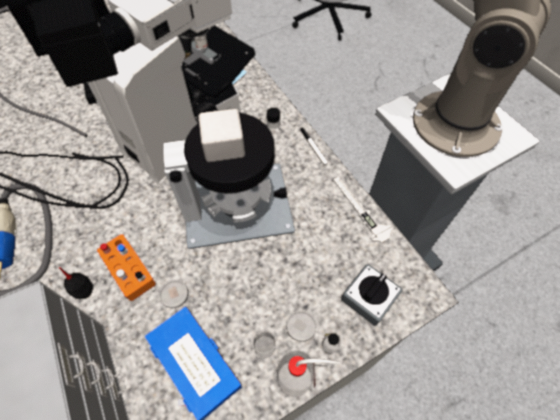

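```bash
cat >> h.py <<'E'
def stand(X,Y,yaw): 
    c,s=np.cos(yaw),np.sin(yaw)
    return lambda p: np.array([X+c*p[0]-s*p[1],Y+s*p[0]+c*p[1],p[2]])
def wheel(a,z=.073):
    pts=[]
    n=np.pi+a
    for k in np.arange(0,360,1.):
        d=(k-36)%72; d=min(d,72-d); r=.06 if d<17 else .08
        if min(k,360-k)<5: r=.06
        pts.append([r*np.cos(n+np.radians(k)),r*np.sin(n+np.radians(k)),z])
    return pts
def overlay(c,name,f,a,x0,y0,w,h,s):
    im=cv2.cvtColor(c["pixels"],cv2.COLOR_RGB2BGR)[y0:y0+h,x0:x0+w]
    im=cv2.resize(im,None,fx=s,fy=s,interpolation=cv2.INTER_CUBIC)
    def poly(pts,col,cl=True):
        q=np.array([(proj(c,f(p))-[x0,y0]+.5)*s for p in pts]).astype(np.int32); cv2.polylines(im,[q],cl,col,1)
    poly([(-.12,-.1,.012),(.13,-.1,.012),(.13,.1,.012),(-.12,.1,.012)],(0,255,0))
    poly([(-.118,-.009,.034),(-.086,-.009,.034),(-.086,.009,.034),(-.118,.009,.034)],(0,255,255))
    if a is not None: poly(wheel(a),(0,0,255))
    t=np.linspace(0,2*np.pi,60); poly([(.09*np.cos(u),.09*np.sin(u),.225) for u in t],(255,0,0)); poly([(.09*np.cos(u),.09*np.sin(u),.185) for u in t],(255,0,0))
    cv2.imwrite("pics/"+name,im)
E
python3 - <<'E'
from h import *
f=stand(.637,-.073,np.radians(-21))
c=bot.read_camera("side"); overlay(c,"s1.png",f,np.radians(-144),165,95,145,150,4)
print([(r["score"],r["xy"]) for t in("notch","wheel") for r in bot.tip_of(t,c)])
c=bot.read_camera("top"); overlay(c,"t1.png",f,None,270,110,145,150,4)
E
```

```text
Traceback (most recent call last):
ValueError: it knows: beaker, caliper, control_box, knob_grip, marker_black, notch, objective_case, oil_bottle, petri, pointer_tip, ring_light, stand
```

View pics/s1.png

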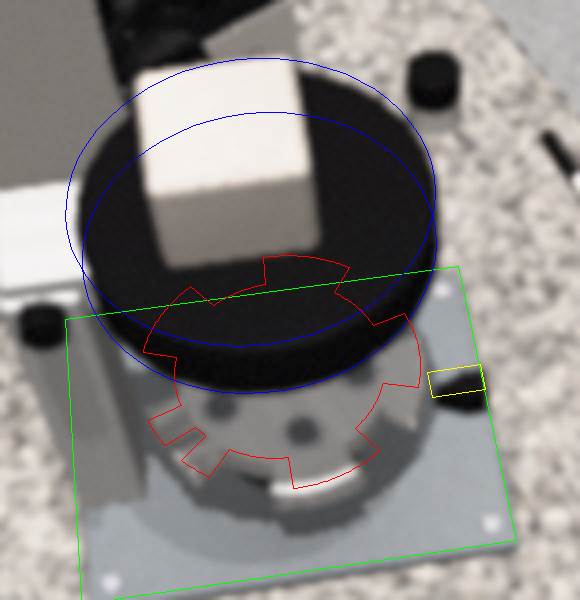

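Run:
```python
from h import *
f=stand(.637,-.073,np.radians(-21))
c=bot.read_camera("top"); overlay(c,"t1.png",f,None,270,110,145,150,4)
a=cv2.imread("pics/t1.png")[:,:400]
s=cv2.cvtColor(bot.read_camera("side")["pixels"],cv2.COLOR_RGB2BGR)[160:260,190:290]
s=cv2.convertScaleAbs(cv2.resize(s,(600,600),interpolation=cv2.INTER_CUBIC),alpha=1.3)
cv2.imwrite("pics/c1.png",np.hstack([s,cv2.resize(a,(200,300))[:,:] if 0 else np.zeros((600,0,3),np.uint8)]))
```

```text
(no output)
```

View pics/t1.png

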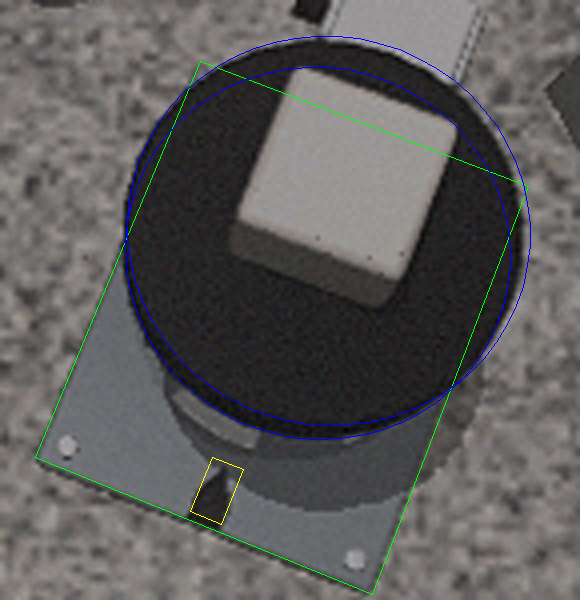

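View pics/c1.png

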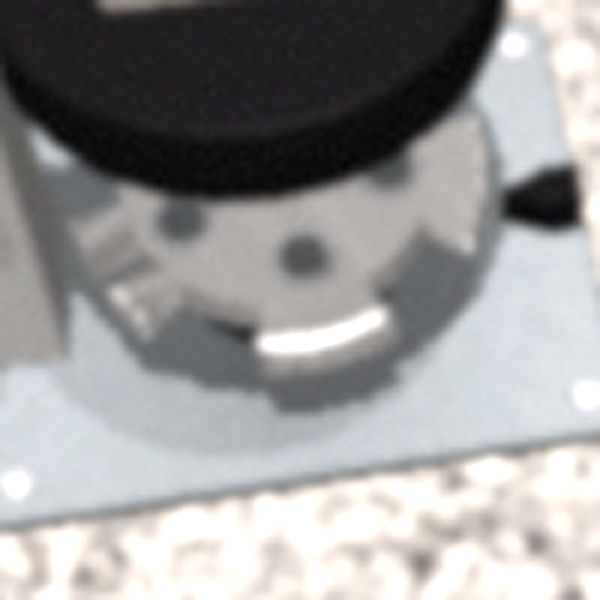

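Run:
```python
from h import *
c=bot.read_camera("side")
S=np.array([.636,-.071]);yaw=-21
for n,(u,v) in dict(notch=(113,282),notchNN=(114,276),lobeA=(255,352),lobeB=(388,325),lobeR=(472,250),bottomA=(185,303)).items():
    p=at_z(c,(190+(u)/6-.4,160+v/6-.4),.073)[:2]-S
    print(n,np.linalg.norm(p),np.degrees(np.arctan2(p[1],p[0]))-yaw)
for t in("notch","pointer_tip"): print([(r["score"],r["xy"]) for r in bot.tip_of(t,c)])
for n in("top","side"):
    c=bot.read_camera(n)
    for z in(.034,): print(proj(c,stand(.636,-.071,np.radians(-21))((-.086,0,.034))))
    r=bot.tip_of("knob_grip",c);print([(x["score"],x["xy"]) for x in r])
```

```text
notch 0.0772586053626725 33.25757819956095
notchNN 0.07542158562156422 31.88769076143071
lobeA 0.08203182662835662 78.73767619002632
lobeB 0.08394590777227254 113.20411385756648
lobeR 0.08476989485846231 143.5076525259003
bottomA 0.06811102779305837 54.87445934473005
[(0.97, [205.0, 206.8]), (0.22, [274.1, 188.7])]
[(0.91, [273.9, 191.8])]
[325.48840779 225.81822046]
[(0.88, [172.6, 242.5])]
[272.84145528 191.05333385]
[(0.68, [376.2, 286.6])]
```

```bash
cat >> h.py <<'E'
def wfit(c,X0=.636,Y0=-.071,lo=-180,hi=180):
    g=cv2.cvtColor(c["pixels"],cv2.COLOR_RGB2GRAY).astype(np.float32); best=[]
    drum=np.array([proj(c,(X0+.091*np.cos(u),Y0+.091*np.sin(u),z)) for u in np.linspace(0,2*np.pi,60) for z in(.185,.225)],np.float32)
    hull=cv2.convexHull(drum)
    for dx in np.arange(-.004,.0041,.002):
      for dy in np.arange(-.004,.0041,.002):
        tab={}
        for k in range(0,360,1):
            v=[]
            for r in(.064,.068,.072,.076):
                t=np.radians(k-21); u=proj(c,(X0+dx+r*np.cos(t),Y0+dy+r*np.sin(t),.073))
                if cv2.pointPolygonTest(hull,(float(u[0]),float(u[1])),True)<-1.5: v.append(cv2.getRectSubPix(g,(1,1),(float(u[0]),float(u[1])))[0,0])
            if len(v)==4: tab[k]=min(np.mean(v),140)
        ks=np.array(list(tab)); vs=np.array(list(tab.values())); vs=vs-vs.mean()
        for n in np.arange(lo,hi):
            d=(ks-n-180)%360; b=np.minimum((d-36)%72,72-(d-36)%72)<17
            m=np.where(b|(np.minimum(d,360-d)<5),-1.,1.); m=m-m.mean()
            best.append((float(np.dot(m,vs)/np.linalg.norm(m)/np.linalg.norm(vs)),int(n),dx,dy))
    best.sort(reverse=True); return best
E
python3 - <<'E'
from h import *
c=bot.read_camera("side")
for b in wfit(c)[:8]: print(b)
f=stand(.636,-.071,np.radians(-21))
b=wfit(c)[0]
overlay(c,"s2.png",stand(.636+b[2],-.071+b[3],np.radians(-21)),np.radians(b[1]),190,160,100,90,6)
E
```

```text
(0.8657481572894546, -153, np.float64(0.004), np.float64(0.004))
(0.8598622871111404, -154, np.float64(0.002), np.float64(0.004))
(0.8576007723265474, -154, np.float64(0.004), np.float64(0.004))
(0.8565287061943806, -155, np.float64(0.002), np.float64(0.004))
(0.8516614935187315, -152, np.float64(0.004), np.float64(0.004))
(0.8418269856779357, -153, np.float64(0.002), np.float64(0.004))
(0.8394878009300399, -152, np.float64(0.004), np.float64(0.002))
(0.8382650930721138, -153, np.float64(0.004), np.float64(0.002))
```

View pics/s2.png

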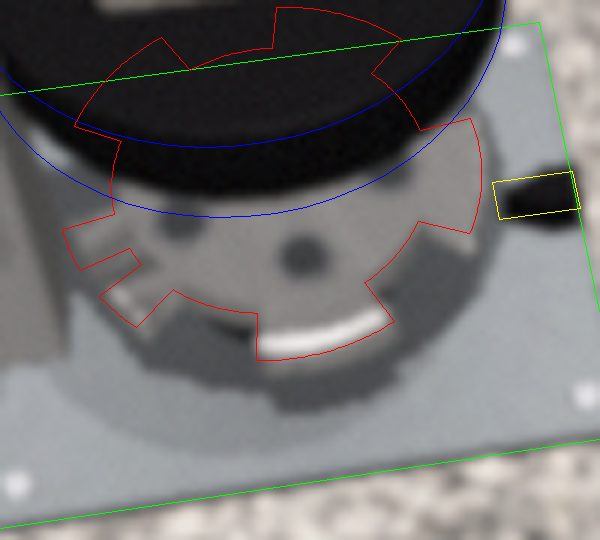

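```bash
cat >> h.py <<'E'
C=np.array([.638,-.069])
def lean(phi,L):
    p,l=np.radians(phi),np.radians(L); u=np.array([np.cos(p),np.sin(p),0]); t=np.array([-np.sin(p),np.cos(p),0]); k=np.array([0,0,1.])
    return np.column_stack([-np.cos(l)*u+np.sin(l)*k, t, -np.sin(l)*u-np.cos(l)*k])
def tip(st,r,z,phi,L,back=0):
    "stand angle deg of finger, radius, height"
    a=np.radians(st-21); M=lean(phi,L)
    return np.array([C[0]+r*np.cos(a),C[1]+r*np.sin(a),z])-back*M[:,2],M
def rows(ts):
    o=bot.get_obs(); q=o["tool_rot"]; M0=R.from_quat([q[1],q[2],q[3],q[0]]); p0=o["eef_pos"]
    print("t",round(o["t"],2),"pos",np.round(p0,4),"F",np.round(o["contact_force"],1),"q",np.round(o["q"],2))
    for p,M in ts:
        rv=(M0.inv()*R.from_matrix(M)).as_rotvec(); s=M0.inv().apply(np.array(p)-p0)*1000
        print(np.round(rv,3).tolist(),np.round(s,1).tolist(), "deg %.0f mm %.0f"%(np.degrees(np.linalg.norm(rv)),np.linalg.norm(s)))
E
python3 - <<'E'
from h import *
q=bot.get_obs()["tool_rot"]; M0=R.from_quat([q[1],q[2],q[3],q[0]]).as_matrix()
rows([([.3,-.35,.30],M0),([.40,.05,.30],M0),([.40,.05,.30],lean(150,0)),tip(135,.071,.058,125,40,.12)])
E
```

```text
t 1.9 pos [ 0.2546 -0.6251  0.2313] F [-0.2  0.3  0.1] q [ 1.08  0.48  0.02  1.56 -0.01  1.11 -0.08]
[0.0, 0.0, 0.0] [145.8, -237.7, -68.7] deg 0 mm 287
[0.0, 0.0, 0.0] [389.3, -570.4, -68.7] deg 0 mm 694
[-0.0, -0.0, 0.91] [389.3, -570.4, -68.7] deg 52 mm 694
[-0.469, 0.588, 1.288] [545.4, -516.6, 81.4] deg 85 mm 756
```

{"name": "jog_arm", "arguments": {
  "motion": [
    [0, 0, 0, 146, -238, -69, 0],
    [0, 0, 0, 146, -238, -69, 0],
    [0, 0, 0, 146, -238, -69, 0],
    [0, 0, 0, 146, -238, -69, 0],
    [0, 0, 0, 146, -238, -69, 0],
    [0, 0, 0.9, 389, -570, -69, 0],
    [0, 0, 0.9, 389, -570, -69, 0],
    [0, 0, 0.9, 389, -570, -69, 0],
    [0, 0, 0.9, 389, -570, -69, 0],
    [0, 0, 0.9, 389, -570, -69, 0]
  ]
}}

```text
t: 3.15
eef_pos: [0.3668, -0.0913, 0.3009]
tool_rot: [0.0, 0.979, -0.204, 0.001]
contact_force: [0.4, 0.5, 0.4]
gripper_width: -0.0
grasp_force: 0.0
```

Run:
```python
from h import *
rows([([.44,.09,.27],lean(130,20)),tip(135,.071,.058,125,40,.12)])
```

```text
t 3.15 pos [ 0.3668 -0.0913  0.3009] F [0.4 0.5 0.4] q [ 0.55 -0.08 -0.44  2.08 -0.04  1.13 -1.85]
[-0.081, 0.341, 0.457] [-5.4, -195.4, 30.9] deg 33 mm 198
[-0.192, 0.679, 0.526] [121.3, -216.9, 151.2] deg 50 mm 291
```

{"name": "jog_arm", "arguments": {
  "motion": [
    [-0.08, 0.34, 0.457, -5, -195, 31, 0],
    [-0.08, 0.34, 0.457, -5, -195, 31, 0],
    [-0.08, 0.34, 0.457, -5, -195, 31, 0],
    [-0.08, 0.34, 0.457, -5, -195, 31, 0],
    [-0.192, 0.679, 0.526, 121, -217, 151, 0],
    [-0.192, 0.679, 0.526, 121, -217, 151, 0],
    [-0.192, 0.679, 0.526, 121, -217, 151, 0],
    [-0.192, 0.679, 0.526, 121, -217, 151, 0]
  ]
}}

```text
t: 4.15
eef_pos: [0.4367, 0.0265, 0.2598]
tool_rot: [0.023, 0.915, -0.386, 0.114]
contact_force: [-0.7, -0.1, 0.6]
gripper_width: -0.002
grasp_force: 0.0
```

Run:
```python
from h import *
rows([tip(135,.071,.058,125,40,.12),tip(135,.071,.058,125,40,.05),tip(135,.071,.058,125,40,0)])
```

```text
t 4.15 pos [0.4367 0.0265 0.2598] F [-0.7 -0.1  0.6] q [-0.21 -0.04 -0.13  2.17  0.24  0.89 -2.85]
[-0.118, 0.472, 0.13] [39.0, -108.8, 127.3] deg 29 mm 172
[-0.118, 0.472, 0.13] [70.1, -98.8, 189.2] deg 29 mm 225
[-0.118, 0.472, 0.13] [92.4, -91.7, 233.4] deg 29 mm 267
```

```bash
cat >> h.py <<'E'
_lean=lean
def lean(phi,L): return _lean(phi,L)@np.diag([-1.,-1.,1.])
E
python3 - <<'E'
from h import *
rows([tip(135,.071,.058,125,40,.12),([.45,.06,.26],_lean(125,10)@R.from_rotvec([0,0,-1.5]).as_matrix()),([.46,.08,.26],_lean(125,20)@R.from_rotvec([0,0,-2.5]).as_matrix())])
E
```

```text
Traceback (most recent call last):
NameError: name '_lean' is not defined. Did you mean: 'lean'?
```

```bash
sed -i 's/^_lean=lean/lean0=lean/; s/return _lean/return lean0/' h.py
python3 - <<'E'
from h import *
rows([tip(135,.071,.058,125,40,.12),([.45,.06,.26],lean0(125,10)@R.from_rotvec([0,0,-1.5]).as_matrix()),([.46,.08,.26],lean0(125,20)@R.from_rotvec([0,0,-2.5]).as_matrix())])
E
```

```text
t 4.15 pos [0.4367 0.0265 0.2598] F [-0.7 -0.1  0.6] q [-0.21 -0.04 -0.13  2.17  0.24  0.89 -2.85]
[-0.705, -0.176, -2.924] [39.0, -108.8, 127.3] deg 173 mm 172
[-0.026, -0.098, -1.344] [-14.4, -32.9, -2.0] deg 77 mm 36
[-0.187, -0.062, -2.347] [-21.7, -54.1, -2.6] deg 135 mm 58
```

{"name": "jog_arm", "arguments": {
  "motion": [
    [-0.03, -0.1, -1.34, -14, -33, -2, 0],
    [-0.03, -0.1, -1.34, -14, -33, -2, 0],
    [-0.03, -0.1, -1.34, -14, -33, -2, 0],
    [-0.03, -0.1, -1.34, -14, -33, -2, 0],
    [-0.03, -0.1, -1.34, -14, -33, -2, 0],
    [-0.03, -0.1, -1.34, -14, -33, -2, 0],
    [-0.03, -0.1, -1.34, -14, -33, -2, 0],
    [-0.19, -0.06, -2.35, -22, -54, -3, 0],
    [-0.19, -0.06, -2.35, -22, -54, -3, 0],
    [-0.19, -0.06, -2.35, -22, -54, -3, 0]
  ]
}}

```text
t: 5.4
eef_pos: [0.4593, 0.0811, 0.2597]
tool_rot: [0.136, 0.854, 0.503, -0.002]
contact_force: [0.4, -0.5, -0.4]
gripper_width: -0.001
grasp_force: 0.0
```

Run:
```python
from h import *
rows([tip(135,.071,.058,125,40,.12),tip(135,.071,.058,125,40,.05)])
```

```text
t 5.4 pos [0.4593 0.0811 0.2597] F [ 0.4 -0.5 -0.4] q [-0.27  0.09 -0.25  2.05  0.34  1.04 -1.2 ]
[-0.259, -0.368, -1.09] [48.5, 75.6, 125.0] deg 68 mm 154
[-0.259, -0.368, -1.09] [37.1, 102.3, 188.7] deg 68 mm 218
```

{"name": "jog_arm", "arguments": {
  "motion": [
    [-0.259, -0.368, -1.09, 48.5, 75.6, 125, 0],
    [-0.259, -0.368, -1.09, 48.5, 75.6, 125, 0],
    [-0.259, -0.368, -1.09, 48.5, 75.6, 125, 0],
    [-0.259, -0.368, -1.09, 48.5, 75.6, 125, 0],
    [-0.259, -0.368, -1.09, 48.5, 75.6, 125, 0],
    [-0.259, -0.368, -1.09, 48.5, 75.6, 125, 0],
    [-0.259, -0.368, -1.09, 48.5, 75.6, 125, 0],
    [-0.259, -0.368, -1.09, 48.5, 75.6, 125, 0]
  ]
}}

```text
t: 6.4
eef_pos: [0.5646, 0.0581, 0.1499]
tool_rot: [0.303, 0.438, 0.832, -0.158]
contact_force: [0.2, -0.2, -0.2]
gripper_width: -0.007
grasp_force: 0.0
```

Run:
```python
from h import *
rows([tip(135,.071,.058,125,40,.12),tip(135,.071,.058,125,40,.03)])
c=bot.read_camera("side"); overlay(c,"s3.png",stand(*C,np.radians(-21)),np.radians(-153),170,140,140,120,5)
```

```text
t 6.4 pos [0.5646 0.0581 0.1499] F [ 0.2 -0.2 -0.2] q [-0.41  0.43 -0.24  2.08  1.03  0.98 -0.77]
[-0.003, -0.002, -0.008] [0.4, 0.7, -0.4] deg 1 mm 1
[-0.003, -0.002, -0.008] [0.3, 1.1, 89.6] deg 1 mm 90
```

View pics/s3.png

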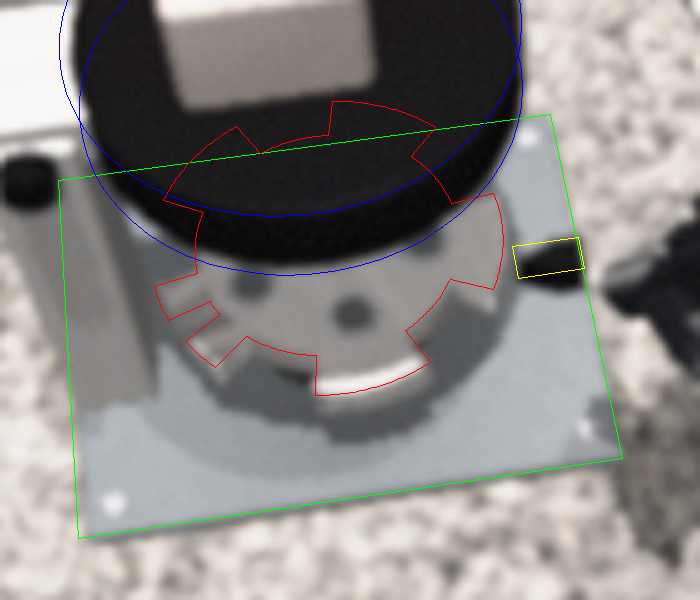

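{"name": "jog_arm", "arguments": {
  "motion": [
    [0, 0, 0, 0, 1, 50, 0],
    [0, 0, 0, 0, 1, 85, 0],
    [0, 0, 0, 0, 1, 105, 0],
    [0, 0, 0, 0, 1, 120, 0],
    [0, 0, 0, 0, 1, 120, 0]
  ]
}}

```text
t: 7.08
eef_pos: [0.6094, -0.0056, 0.0575]
tool_rot: [0.303, 0.438, 0.832, -0.159]
contact_force: [-0.3, 0.2, 0.4]
gripper_width: 0.003
grasp_force: 0.0
```

Run:
```python
from h import *
rows([tip(a,.071,.058,125+(a-135)*.8,40) for a in (140,150,160,170,180,190,200,208,214,220)])
c=bot.read_camera("side"); overlay(c,"s4.png",stand(*C,np.radians(-21)),None,190,140,140,120,5)
```

```text
t 7.08 pos [ 0.6094 -0.0056  0.0575] F [-0.3  0.2  0.4] q [-0.34  0.61 -0.14  2.08  1.25  0.82 -0.91]
[-0.05, -0.001, -0.061] [1.4, -5.6, -1.8] deg 5 mm 6
[-0.139, -0.001, -0.168] [1.4, -18.0, -1.9] deg 13 mm 18
[-0.229, -0.001, -0.275] [-0.1, -30.2, -0.6] deg 21 mm 30
[-0.319, -0.001, -0.382] [-3.3, -41.8, 2.1] deg 29 mm 42
[-0.408, -0.001, -0.489] [-8.0, -52.6, 6.0] deg 37 mm 54
[-0.498, -0.0, -0.596] [-14.0, -62.2, 11.0] deg 45 mm 65
[-0.588, -0.0, -0.703] [-21.3, -70.2, 17.1] deg 53 mm 75
[-0.66, -0.0, -0.789] [-27.7, -75.4, 22.5] deg 59 mm 83
[-0.713, -0.0, -0.853] [-32.9, -78.5, 26.8] deg 64 mm 89
[-0.767, -0.0, -0.917] [-38.3, -80.8, 31.3] deg 69 mm 95
```

View pics/s4.png

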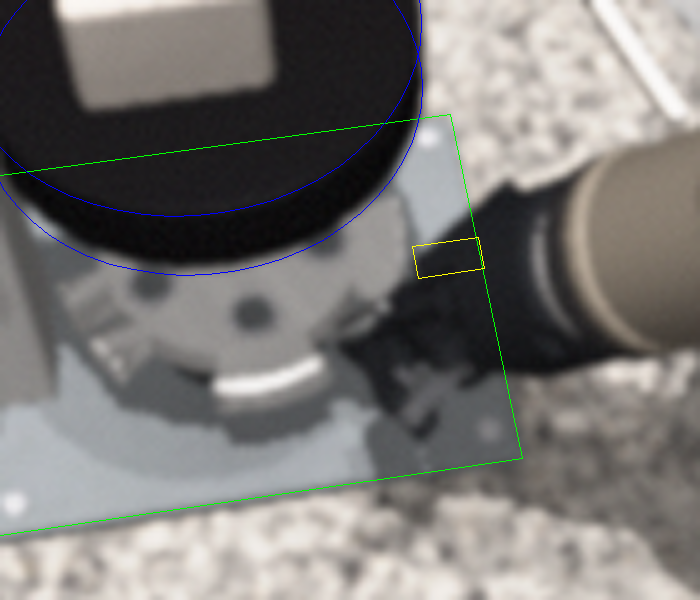

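{"name": "jog_arm", "arguments": {
  "motion": [
    [-0.05, 0, -0.061, 1.4, -5.6, -1.8, 0],
    [-0.139, 0, -0.168, 1.4, -18, -1.9, 0],
    [-0.229, 0, -0.275, -0.1, -30.2, -0.6, 0],
    [-0.319, 0, -0.382, -3.3, -41.8, 2.1, 0],
    [-0.408, 0, -0.489, -8, -52.6, 6, 0],
    [-0.498, 0, -0.596, -14, -62.2, 11, 0],
    [-0.588, 0, -0.703, -21.3, -70.2, 17.1, 0],
    [-0.66, 0, -0.789, -27.7, -75.4, 22.5, 0],
    [-0.7, 0, -0.835, -31.3, -77.5, 25.3, 0],
    [-0.7, 0, -0.835, -31.3, -77.5, 25.3, 0]
  ]
}}

```text
t: 8.38
eef_pos: [0.569, -0.0828, 0.0593]
tool_rot: [0.342, -0.056, 0.938, 0.021]
contact_force: [-0.4, -0.4, -0.1]
gripper_width: -0.003
grasp_force: 0.0
```

Run:
```python
from h import *
o=bot.get_obs(); d=o["eef_pos"][:2]-C; print("finger stand",np.degrees(np.arctan2(d[1],d[0]))+21,np.linalg.norm(d))
e=212;ph=125+(212-135)*.8
rows([tip(e-3,.071,.058,ph,40),tip(e-3,.071,.058,ph,40,.08),tip(e-3,.071,.058,ph,40,.12)])
c=bot.read_camera("side")
print(wfit(c,*C)[:3],[(r["score"],r["xy"]) for r in bot.tip_of("notch",c)])
```

```text
finger stand -147.70432594487548 0.07041205611884409
t 8.38 pos [ 0.569  -0.0828  0.0593] F [-0.4 -0.4 -0.1] q [ 0.48  0.51 -0.41  2.38  3.15  0.39 -1.27]
[0.004, 0.002, 0.003] [1.5, 4.0, 0.5] deg 0 mm 4
[0.004, 0.002, 0.003] [1.3, 4.4, -79.5] deg 0 mm 80
[0.004, 0.002, 0.003] [1.2, 4.5, -119.5] deg 0 mm 120
[(0.8712289425398902, -84, np.float64(-0.002), np.float64(0.004)), (0.8711605311876082, -85, np.float64(-0.004), np.float64(0.004)), (0.8642185653154981, -85, np.float64(-0.002), np.float64(0.004))] [(0.6, [243.5, 216.8]), (0.31, [271.2, 124.9])]
```

{"name": "jog_arm", "arguments": {
  "motion": [
    [0, 0, 0, 1, 4, 0, 0],
    [0, 0, 0, 1, 4.5, -50, 0],
    [0, 0, 0, 1, 4.5, -100, 0],
    [0, 0, 0, 1, 4.5, -100, 0]
  ]
}}

```text
t: 8.98
eef_pos: [0.516, -0.0892, 0.1197]
tool_rot: [0.337, -0.055, 0.94, 0.017]
contact_force: [0.1, -0.8, -1.1]
gripper_width: -0.004
grasp_force: 0.0
```

Run:
```python
from h import *
c=bot.read_camera("side")
print(wfit(c,*C)[:3])
for r in bot.tip_of("notch",c):
    p=at_z(c,r["xy"],.073)[:2]-C; print(r["score"],np.degrees(np.arctan2(p[1],p[0]))+21,np.linalg.norm(p))
rows([tip(170,.071,.058,155,40,.12),tip(132,.071,.058,125,40,.12)])
```

```text
[(0.8733013318177815, -85, np.float64(-0.004), np.float64(0.004)), (0.8717136095755926, -84, np.float64(-0.002), np.float64(0.004)), (0.864688593144086, -85, np.float64(-0.002), np.float64(0.004))]
0.64 95.9927059340522 0.07710802986872577
t 9.07 pos [ 0.5159 -0.0912  0.1199] F [0.5 0.6 0.2] q [ 0.99  0.41 -0.92  2.44  2.66  0.25 -0.73]
[0.347, -0.007, 0.421] [-20.4, 91.7, -22.5] deg 31 mm 97
[0.682, -0.005, 0.824] [-72.4, 144.9, 20.2] deg 61 mm 163
```

{"name": "jog_arm", "arguments": {
  "motion": [
    [0.347, 0, 0.421, -20, 92, -22, 0],
    [0.347, 0, 0.421, -20, 92, -22, 0],
    [0.347, 0, 0.421, -20, 92, -22, 0],
    [0.682, 0, 0.824, -72, 145, 20, 0],
    [0.682, 0, 0.824, -72, 145, 20, 0],
    [0.682, 0, 0.824, -72, 145, 20, 0],
    [0.682, 0, 0.824, -72, 145, 20, 0],
    [0.682, 0, 0.824, -72, 145, 20, 0]
  ]
}}

```text
t: 10.07
eef_pos: [0.5693, 0.0645, 0.1485]
tool_rot: [0.303, 0.433, 0.834, -0.158]
contact_force: [0.4, 0.3, 0.3]
gripper_width: -0.004
grasp_force: 0.0
```

Run:
```python
from h import *
rows([tip(131,.071,.058,125,40,.12),tip(131,.071,.058,125,40,0)])
c=bot.read_camera("side"); print(wfit(c,*C)[:2])
```

```text
t 10.07 pos [0.5693 0.0645 0.1485] F [0.4 0.3 0.3] q [ 0.26  0.73 -1.14  2.03  1.34  1.48 -0.91]
[0.002, -0.0, 0.003] [-3.2, -1.9, 0.8] deg 0 mm 4
[0.002, -0.0, 0.003] [-3.2, -2.1, 120.8] deg 0 mm 121
[(0.8614947039747113, -85, np.float64(-0.004), np.float64(0.004)), (0.8542049849940359, -84, np.float64(-0.002), np.float64(0.004))]
```

{"name": "jog_arm", "arguments": {
  "motion": [
    [0, 0, 0, -3, -2, 50, 0],
    [0, 0, 0, -3, -2, 90, 0],
    [0, 0, 0, -3, -2, 110, 0],
    [0, 0, 0, -3, -2, 120, 0],
    [0, 0, 0, -3, -2, 120, 0]
  ]
}}

```text
t: 10.75
eef_pos: [0.6114, -0.0042, 0.0587]
tool_rot: [0.301, 0.432, 0.835, -0.158]
contact_force: [0.6, -0.2, 0.1]
gripper_width: -0.001
grasp_force: 0.0
```

Run:
```python
from h import *
rows([tip(a,.071,.058,125+(a-131)*.8,40) for a in (136,145,155,165,175,185,195,203,209)])
c=bot.read_camera("side"); print(wfit(c,*C)[:2])
```

```text
t 10.75 pos [ 0.6114 -0.0042  0.0587] F [ 0.6 -0.2  0.1] q [ 0.32  0.87 -1.01  2.03  1.55  1.38 -0.92]
[-0.045, -0.004, -0.049] [1.7, -3.1, -0.5] deg 4 mm 4
[-0.126, -0.005, -0.145] [2.6, -14.2, -1.2] deg 11 mm 14
[-0.215, -0.005, -0.252] [1.9, -26.5, -0.6] deg 19 mm 27
[-0.305, -0.005, -0.36] [-0.3, -38.5, 1.3] deg 27 mm 39
[-0.394, -0.005, -0.467] [-4.1, -49.9, 4.5] deg 35 mm 50
[-0.484, -0.005, -0.574] [-9.4, -60.1, 9.0] deg 43 mm 62
[-0.573, -0.005, -0.681] [-16.0, -69.1, 14.5] deg 51 mm 72
[-0.645, -0.006, -0.767] [-22.0, -75.1, 19.5] deg 57 mm 81
[-0.698, -0.006, -0.831] [-26.9, -78.8, 23.6] deg 62 mm 87
[(0.8725487338111558, -85, np.float64(-0.004), np.float64(0.004)), (0.8678087289307169, -84, np.float64(-0.002), np.float64(0.004))]
```

{"name": "jog_arm", "arguments": {
  "motion": [
    [-0.045, 0, -0.049, 1.7, -3.1, -0.5, 0],
    [-0.126, 0, -0.145, 2.6, -14.2, -1.2, 0],
    [-0.215, 0, -0.252, 1.9, -26.5, -0.6, 0],
    [-0.305, 0, -0.36, -0.3, -38.5, 1.3, 0],
    [-0.394, 0, -0.467, -4, -50, 4.5, 0],
    [-0.484, 0, -0.574, -9.4, -60, 9, 0],
    [-0.573, 0, -0.681, -16, -69, 14.5, 0],
    [-0.645, 0, -0.767, -22, -75, 19.5, 0],
    [-0.69, 0, -0.82, -26, -78, 23, 0],
    [-0.69, 0, -0.82, -26, -78, 23, 0]
  ]
}}

```text
t: 12.05
eef_pos: [0.568, -0.0782, 0.0586]
tool_rot: [0.34, -0.053, 0.939, 0.021]
contact_force: [-0.5, -0.6, -0.1]
gripper_width: 0.001
grasp_force: 0.0
```

Run:
```python
from h import *
o=bot.get_obs(); d=o["eef_pos"][:2]-C; e=(np.degrees(np.arctan2(d[1],d[0]))+21)%360; print("finger stand",e)
ph=186
rows([tip(e-3,.071,.058,ph,40),tip(e-3,.071,.058,ph,40,.08)])
c=bot.read_camera("side"); print(wfit(c,*C)[:3])
for r in bot.tip_of("notch",c):
    p=at_z(c,r["xy"],.073)[:2]-C; print(r["score"],np.degrees(np.arctan2(p[1],p[0]))+21,np.linalg.norm(p))
```

```text
finger stand 208.5027486972132
t 12.05 pos [ 0.568  -0.0782  0.0586] F [-0.5 -0.6 -0.1] q [ 0.97  0.72 -1.02  2.36  2.38  0.5  -0.33]
[0.008, -0.003, 0.005] [0.7, 3.7, 0.3] deg 1 mm 4
[0.008, -0.003, 0.005] [0.9, 4.3, -79.7] deg 1 mm 80
[(0.8499388407441028, -15, np.float64(-0.002), np.float64(0.004)), (0.8447335406726303, -16, np.float64(-0.002), np.float64(0.004)), (0.8366977161398951, -16, np.float64(-0.004), np.float64(0.004))]
0.66 165.89172742263267 0.08501676954569246
```

Run:
```python
from h import *
rows([tip(a,.071,.058,186+(a-208)*.4,40) for a in (213,217,220)])
```

```text
t 12.15 pos [ 0.5681 -0.0773  0.0585] F [ 0.3 -0.  -0. ] q [ 0.97  0.72 -1.02  2.36  2.38  0.5  -0.33]
[-0.015, -0.003, -0.022] [0.6, -6.5, 0.2] deg 2 mm 7
[-0.033, -0.003, -0.043] [0.1, -11.4, 0.6] deg 3 mm 11
[-0.046, -0.003, -0.059] [-0.5, -15.1, 1.0] deg 4 mm 15
```

{"name": "jog_arm", "arguments": {
  "motion": [
    [-0.015, 0, -0.022, 0.6, -5, 0.2, 0],
    [-0.033, 0, -0.043, 0, -10, 0.6, 0],
    [-0.046, 0, -0.059, -0.5, -15, 1, 0],
    [-0.046, 0, -0.059, -0.5, -15, 1, 0],
    [-0.046, 0, -0.059, -0.5, -15, 1, 0]
  ]
}}

```text
t: 12.78
eef_pos: [0.5703, -0.0928, 0.057]
tool_rot: [0.338, -0.088, 0.936, 0.032]
contact_force: [0.0, 0.0, 0.0]
gripper_width: 0.001
grasp_force: 0.4
```

Run:
```python
from h import *
o=bot.get_obs(); d=o["eef_pos"][:2]-C; e=(np.degrees(np.arctan2(d[1],d[0]))+21)%360; print("finger stand",e)
rows([tip(a,.071,.058,190,40) for a in (e-3,e+3)])
for n in("side","top"):
  c=bot.read_camera(n)
  if n=="side":print(wfit(c,*C)[:4])
  for r in bot.tip_of("notch",c):
    p=at_z(c,r["xy"],.073)[:2]-C; print(n,r["score"],r["xy"],np.degrees(np.arctan2(p[1],p[0]))+21,np.linalg.norm(p))
  for r in bot.tip_of("pointer_tip",c)[:2]:
    p=at_z(c,r["xy"],.034)[:2]-C; print("ptr",r["score"],r["xy"],np.degrees(np.arctan2(p[1],p[0]))+21,np.linalg.norm(p))
```

```text
finger stand 220.4019169595146
t 12.78 pos [ 0.5703 -0.0928  0.057 ] F [0. 0. 0.] q [ 1.02  0.73 -1.    2.33  2.44  0.39 -0.27]
[0.009, -0.005, 0.01] [-0.9, 3.8, -0.5] deg 1 mm 4
[0.009, -0.005, 0.01] [-1.7, -3.5, 0.2] deg 1 mm 4
[(0.859109099449958, -5, np.float64(-0.004), np.float64(0.004)), (0.8548071612512047, -4, np.float64(-0.002), np.float64(0.004)), (0.8532121270363875, -4, np.float64(-0.004), np.float64(0.004)), (0.8508460996837236, -5, np.float64(-0.002), np.float64(0.004))]
side 0.62 [270.7, 183.4] 179.11097131906746 0.08206586996374979
ptr 0.77 [271.9, 189.2] 185.43298025064757 0.0861525880666976
top 0.64 [323.7, 221.7] 177.02344074644003 0.08674481585676591
top 0.23 [365.5, 307.2] -147.62675688221617 0.2571942286820745
ptr 0.67 [327.0, 223.5] 182.64916298813088 0.08125781346006453
```

{"name": "jog_arm", "arguments": {
  "motion": [
    [0, 0, 0, -0.5, -2.5, 0.2, 0],
    [0, 0, 0, -1.5, -5, 0.5, 0],
    [0, 0, 0, -1.5, -5, 0.5, 0],
    [0, 0, 0, -1.5, -5, 0.5, 0],
    [0, 0, 0, -1, 1, 0, 0],
    [0, 0, 0, -1, 1, -50, 0],
    [0, 0, 0, -1, 1, -90, 0]
  ]
}}

```text
t: 13.95
eef_pos: [0.5139, -0.1022, 0.1275]
tool_rot: [0.338, -0.089, 0.936, 0.033]
contact_force: [-0.3, -1.5, 0.5]
gripper_width: -0.001
grasp_force: 0.0
```

Run:
```python
from h import *
for n in("side","top"):
  c=bot.read_camera(n)
  if n=="side":
    print(wfit(c,*C)[:4]); overlay(c,"s5.png",stand(C[0]-.002,C[1]+.002,np.radians(-21)),0,205,150,100,80,7)
  else: overlay(c,"t5.png",stand(C[0]-.002,C[1]+.001,np.radians(-21)),0,280,190,70,70,7)
  for r in bot.tip_of("notch",c)[:1]:
    p=at_z(c,r["xy"],.073)[:2]-C; print(n,r["score"],r["xy"],np.degrees(np.arctan2(p[1],p[0]))+21,np.linalg.norm(p))
  for r in bot.tip_of("pointer_tip",c)[:1]:
    p=at_z(c,r["xy"],.034)[:2]-C; print("ptr",r["score"],r["xy"],np.degrees(np.arctan2(p[1],p[0]))+21,np.linalg.norm(p))
a=cv2.imread("pics/s5.png")
cv2.imwrite("pics/c5.png",a[:,:])
```

```text
[(0.857850807884169, -1, np.float64(-0.004), np.float64(0.004)), (0.8563136627553612, -1, np.float64(-0.004), np.float64(0.002)), (0.8548727080424876, -2, np.float64(-0.004), np.float64(0.004)), (0.8530711946904674, 0, np.float64(-0.002), np.float64(0.002))]
side 0.71 [272.3, 185.0] 175.80801032469657 0.08520330331452404
ptr 0.8 [274.7, 189.2] 184.37077651893412 0.09261319235085187
top 0.69 [324.8, 225.8] 180.48639475043728 0.09381444142217316
ptr 0.75 [326.7, 224.4] 182.6660761492979 0.08334808189982967
```

View pics/c5.png

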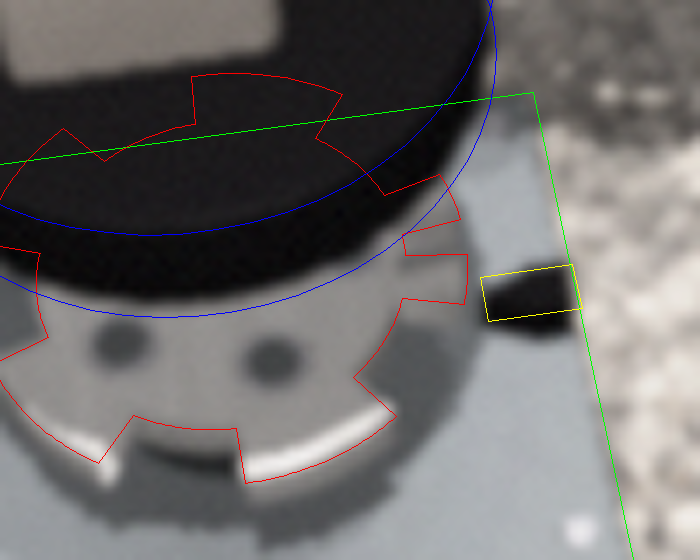

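```bash
cat >> h.py <<'E'
def inside(x,y,a):
    r=np.hypot(x,y); k=np.degrees(np.arctan2(y,x))-(159+a)   # notch at world 159 when a=0 (yaw -21)
    d=(k-36)%72; d=np.minimum(d,72-d); kk=np.radians((k+180)%360-180)
    notch=(np.abs(r*np.sin(kk))<.007)&(r*np.cos(kk)>.06)
    return (r<.08)&~((d<17)&(r>.06))&~notch
def wfit2(c,a0,C0=C,da=8):
    g=cv2.cvtColor(c["pixels"],cv2.COLOR_RGB2GRAY).astype(float)
    u0=proj(c,(C0[0],C0[1],.073)).astype(int); V,U=np.mgrid[u0[1]-50:u0[1]+50,u0[0]-60:u0[0]+60]
    U=U.ravel();V=V.ravel(); I=np.minimum(g[V,U],150)
    hull=cv2.convexHull(np.array([proj(c,(C0[0]+.094*np.cos(u),C0[1]+.094*np.sin(u),z)) for u in np.linspace(0,2*np.pi,60) for z in(.183,.227)],np.float32))
    ok=np.array([cv2.pointPolygonTest(hull,(float(x),float(y)),True)<-1 for x,y in zip(U,V)])&(I>45)
    W={z:np.array([at_z(c,(x,y),z)[:2] for x,y in zip(U,V)]) for z in(.073,.067,.061,.055)}
    rr=np.hypot(*(W[.073]-C0).T); ok&=(rr>.045)&(rr<.079)
    I=I[ok]; W={z:w[ok] for z,w in W.items()}; out=[]
    for dx in np.arange(-.006,.0061,.001):
      for dy in np.arange(-.006,.0061,.001):
        for a in np.arange(a0-da,a0+da+.1,.5):
          ins=[inside(w[:,0]-C0[0]-dx,w[:,1]-C0[1]-dy,a) for w in W.values()]
          cl=np.where(ins[0],0,np.where(ins[1]|ins[2]|ins[3],1,2))
          s=sum(((I[cl==j]-I[cl==j].mean())**2).sum() for j in range(3) if (cl==j).any())
          out.append((s/len(I),a,round(dx,3),round(dy,3)))
    out.sort(); return out
E
python3 - <<'E'
from h import *
c=bot.read_camera("side")
r=wfit2(c,0)
for x in r[:6]: print(x)
for d in((0,0),(-.002,.002),(-.002,0),(0,.002),(-.002,.004)): print(d,[x[:2] for x in r if abs(x[2]-d[0])<1e-4 and abs(x[3]-d[1])<1e-4][:2])
E
```

```text
(np.float64(199.27419071304914), np.float64(0.0), np.float64(-0.002), np.float64(-0.001))
(np.float64(200.88256220102605), np.float64(0.5), np.float64(-0.001), np.float64(0.0))
(np.float64(201.3279962488854), np.float64(0.5), np.float64(-0.001), np.float64(-0.001))
(np.float64(202.95528455466498), np.float64(0.0), np.float64(-0.002), np.float64(0.0))
(np.float64(203.22920989128377), np.float64(1.0), np.float64(-0.001), np.float64(-0.001))
(np.float64(204.5203504671263), np.float64(-0.5), np.float64(-0.002), np.float64(-0.001))
(0, 0) [(np.float64(212.58626437763724), np.float64(1.0)), (np.float64(214.75587132832504), np.float64(0.5))]
(-0.002, 0.002) [(np.float64(212.76228479852563), np.float64(-1.0)), (np.float64(216.4334662836458), np.float64(-0.5))]
(-0.002, 0) [(np.float64(202.95528455466498), np.float64(0.0)), (np.float64(207.85887468901112), np.float64(0.5))]
(0, 0.002) [(np.float64(232.7095050912647), np.float64(0.5)), (np.float64(233.71645166283804), np.float64(1.0))]
(-0.002, 0.004) [(np.float64(244.6646201339748), np.float64(-1.5)), (np.float64(248.613434118139), np.float64(0.0))]
```

Run:
```python
from h import *
ims=[]
for n,x0,y0 in(("top",147,217),("side",345,257)):
    c=bot.read_camera(n)
    im=cv2.cvtColor(c["pixels"],cv2.COLOR_RGB2BGR)[y0:y0+60,x0:x0+60]
    im=cv2.resize(im,None,fx=6.6,fy=6.6,interpolation=cv2.INTER_CUBIC); im=cv2.convertScaleAbs((im.astype(np.float32)/255)**.5*255)
    for k in range(0,60,10):
        cv2.putText(im,str(x0+k),(int(k*6.6),10),0,.35,(0,0,255),1);cv2.putText(im,str(y0+k),(0,int(k*6.6)+4),0,.35,(0,0,255),1)
    # 12 rays every 30deg at z=.08 as dots radius 30mm
    for k in range(0,360,15):
        a=np.radians(k); p=(proj(c,(.505+.036*np.cos(a),.281+.036*np.sin(a),.08))-[x0,y0]+.5)*6.6
        cv2.circle(im,(int(p[0]),int(p[1])),2,(0,255,255) if k else (0,0,255),-1)
    ims.append(im)
cv2.imwrite("pics/k1.png",np.hstack(ims))
```

```text
(no output)
```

View pics/k1.png

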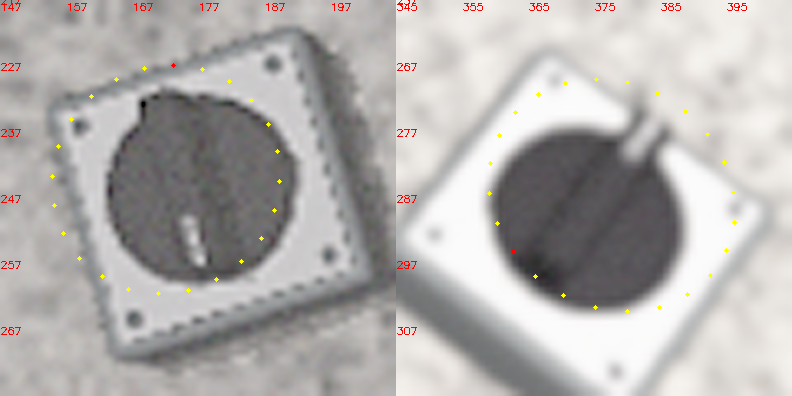

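Run:
```python
from h import *
ct=bot.read_camera("top");cs=bot.read_camera("side")
P=lambda c,x0,y0,u,v,off=0: at_z(c,(x0+(u-off)/6.6-.5,y0+v/6.6-.5),.08)[:2]
def ang(a,b): d=b-a; return np.round(a,4),np.round(b,4),np.degrees(np.arctan2(d[1],d[0])),np.linalg.norm(d)
print("top line",ang(P(ct,147,217,203,262),P(ct,147,217,187,220)))
print("top end-far",ang(P(ct,147,217,203,262),P(ct,147,217,165,92)))
print("side line",ang(P(cs,345,257,655,118,396),P(cs,345,257,628,158,396)))
print("side end",ang(P(cs,345,257,655,118,396),P(cs,345,257,540,268,396)))
a=bot.tip_of("knob_grip",ct)[0]["xy"];b=bot.tip_of("knob_grip",cs)[0]["xy"]
print(tri(ct,a,cs,b))
# box top corners at z=.045
for (u,v) in((52,108),(296,30),(366,272),(118,352)): print(at_z(ct,(147+u/6.6-.5,217+v/6.6-.5),.045)[:2])
a=bot.tip_of("control_box",ct)[0]["xy"];b=bot.tip_of("control_box",cs)[0]["xy"];print(at_z(ct,a,0),at_z(cs,b,0))
from h import lean
```

```text
top line (array([0.4792, 0.2676]), array([0.4922, 0.2735]), np.float64(24.40471744560351), np.float64(0.014278272009898639))
top end-far (array([0.4792, 0.2676]), array([0.5325, 0.2832]), np.float64(16.29992541653367), np.float64(0.055456931296217545))
side line (array([0.4794, 0.2688]), array([0.4942, 0.2748]), np.float64(22.198125353474012), np.float64(0.01597144796685105))
side end (array([0.4794, 0.2688]), array([0.5371, 0.2889]), np.float64(19.21990009125995), np.float64(0.0611531109466818))
[0.50712508 0.28257111 0.06277383]
[0.5307554 0.3295931]
[0.55828843 0.25084781]
[0.4796401  0.22333571]
[0.45204418 0.30227199]
[0.50451112 0.27600045 0.        ] [0.50346029 0.27887928 0.        ]
```

```bash
cat >> h.py <<'E'
def down(yaw):
    a=np.radians(yaw); x=np.array([np.cos(a),np.sin(a),0]); z=np.array([0,0,-1.]); return np.column_stack([x,np.cross(z,x),z])
E
python3 - <<'E'
from h import *
rows([([.43,-.06,.22],down(195)),([.44,.15,.22],down(198)),([.506,.279,.16],down(199))])
E
```

```text
t 14.7 pos [ 0.5145 -0.1021  0.1268] F [-0.8 -0.4 -0.8] q [ 1.23  0.49 -1.12  2.4   2.39  0.19 -0.29]
[-0.024, 0.693, -0.07] [-1.8, 57.4, -119.6] deg 40 mm 133
[-0.042, 0.693, -0.12] [-39.6, 261.7, -87.7] deg 40 mm 279
[-0.048, 0.692, -0.137] [-69.7, 375.9, 15.5] deg 41 mm 383
```

{"name": "jog_arm", "arguments": {
  "motion": [
    [-0.024, 0.3, -0.07, -2, 57, -120, 60],
    [-0.024, 0.4, -0.07, -2, 57, -120, 60],
    [-0.024, 0.6, -0.07, -2, 57, -120, 60],
    [-0.024, 0.693, -0.07, -2, 57, -120, 60],
    [-0.042, 0.693, -0.12, -40, 262, -88, 60],
    [-0.042, 0.693, -0.12, -40, 262, -88, 60],
    [-0.042, 0.693, -0.12, -40, 262, -88, 60],
    [-0.042, 0.693, -0.12, -40, 262, -88, 60],
    [-0.042, 0.693, -0.12, -40, 262, -88, 60]
  ]
}}

```text
t: 15.82
eef_pos: [0.4522, 0.0824, 0.1986]
tool_rot: [-0.0, -0.155, 0.988, 0.002]
contact_force: [1.0, 0.3, -0.0]
gripper_width: 0.706
grasp_force: 0.0
```

Run:
```python
from h import *
rows([([.506,.279,.16],down(199)),([.506,.279,.10],down(199)),([.506,.279,.057],down(199))])
```

```text
t 15.82 pos [0.4522 0.0824 0.1986] F [ 1.   0.3 -0. ] q [ 0.71  0.4  -1.22  2.03  0.44  1.01  1.16]
[0.003, -0.0, -0.019] [-111.6, 170.4, 39.1] deg 1 mm 207
[0.003, -0.0, -0.019] [-111.6, 170.3, 99.1] deg 1 mm 226
[0.003, -0.0, -0.019] [-111.6, 170.1, 142.1] deg 1 mm 248
```

{"name": "jog_arm", "arguments": {
  "motion": [
    [0, 0, -0.019, -112, 170, 39, 60],
    [0, 0, -0.019, -112, 170, 39, 60],
    [0, 0, -0.019, -112, 170, 39, 60],
    [0, 0, -0.019, -112, 170, 39, 60],
    [0, 0, -0.019, -112, 170, 39, 60],
    [0, 0, -0.019, -112, 170, 39, 60]
  ]
}}

```text
t: 16.58
eef_pos: [0.5047, 0.2755, 0.1583]
tool_rot: [-0.001, -0.165, 0.986, -0.001]
contact_force: [-1.5, 0.2, -0.2]
gripper_width: 0.704
grasp_force: 0.0
```

Run:
```python
from h import *
rows([([.506,.279,.10],down(199)),([.506,.279,.057],down(199))])
c=bot.read_camera("side"); print([x for x in wfit2(c,0,da=4)[:2]])
```

```text
t 16.57 pos [0.5047 0.2755 0.1583] F [-1.5  0.2 -0.2] q [ 0.15  0.62 -1.05  1.82  0.61  1.07  0.78]
[-0.001, -0.001, 0.001] [-2.4, 2.9, 58.3] deg 0 mm 58
[-0.001, -0.001, 0.001] [-2.5, 3.0, 101.3] deg 0 mm 101
[(np.float64(195.16714901586406), np.float64(0.0), np.float64(-0.002), np.float64(-0.001)), (np.float64(199.3645927229078), np.float64(0.5), np.float64(-0.001), np.float64(0.0))]
```

Wheel still at 0°. Descend and close on the bar.

{"name": "jog_arm", "arguments": {
  "motion": [
    [0, 0, 0, -2.5, 3, 58, 60],
    [0, 0, 0, -2.5, 3, 85, 60],
    [0, 0, 0, -2.5, 3, 100, 60],
    [0, 0, 0, -2.5, 3, 100, 60]
  ]
}}

```text
t: 17.12
eef_pos: [0.5062, 0.2793, 0.0584]
tool_rot: [-0.001, -0.165, 0.986, -0.0]
contact_force: [-0.6, 0.1, -0.5]
gripper_width: 0.703
grasp_force: 0.0
```

{"name": "jog_arm", "arguments": {
  "motion": [
    [0, 0, 0, 0, 0, 0, 10],
    [0, 0, 0, 0, 0, 0, 5],
    [0, 0, 0, 0, 0, 0, 5],
    [0, 0, 0, 0, 0, 0, 5],
    [0, 0, 0, 0, 0, 0, 5],
    [0, 0, 0, 0, 0, 0, 5]
  ],
  "grip_force": 50
}}

```text
t: 17.88
eef_pos: [0.5075, 0.2786, 0.0598]
tool_rot: [0.001, -0.165, 0.986, -0.002]
contact_force: [0.8, -6.0, 8.5]
gripper_width: 0.15
grasp_force: 51.1
```

{"name": "jog_arm", "arguments": {
  "motion": [
    [0, 0, 0.15, 0, 0, -1, 5],
    [0, 0, 0.3, 0, 0, -1, 5],
    [0, 0, 0.45, 0, 0, -1, 5],
    [0, 0, 0.6, 0, 0, -1, 5],
    [0, 0, 0.75, 0, 0, -1, 5],
    [0, 0, 0.87, 0, 0, -1, 5],
    [0, 0, 0.92, 0, 0, -1, 5],
    [0, 0, 0.92, 0, 0, -1, 5]
  ]
}}

```text
t: 18.88
eef_pos: [0.5071, 0.2748, 0.0598]
tool_rot: [0.002, 0.29, 0.957, -0.005]
contact_force: [-0.2, -13.2, 9.4]
gripper_width: 0.154
grasp_force: 52.9
```

Run:
```python
from h import *
o=bot.get_obs(); q=o["tool_rot"]; M=R.from_quat([q[1],q[2],q[3],q[0]]).as_matrix(); x=M[:,0]
print("yaw",np.degrees(np.arctan2(x[1],x[0])),o["contact_force"],o["torque"],o["gripper_width"],o["q"])
```

```text
yaw 146.28600222326895 [ -0.22604099 -13.19883504   9.4103812 ] [-2.8650786  -0.0095421   0.77314584] 0.15351750210473963 [-0.05812361  0.65282665 -0.73685395  1.88375172  0.59077534  0.84179972
 -0.12313543]
```

{"name": "jog_arm", "arguments": {
  "motion": [
    [0, 0, 0.05, 0, 0, 0, 5],
    [0, 0, 0.08, 0, 2, 0, 5],
    [0, 0, 0.08, 0, 2, 0, 5]
  ]
}}

```text
t: 19.25
eef_pos: [0.5071, 0.2749, 0.0598]
tool_rot: [0.002, 0.326, 0.945, -0.007]
contact_force: [-3.8, -19.3, 16.5]
gripper_width: 0.153
grasp_force: 79.4
```

Run:
```python
from h import *
o=bot.get_obs(); q=o["tool_rot"]; M=R.from_quat([q[1],q[2],q[3],q[0]]).as_matrix(); x=M[:,0]
print("yaw",np.degrees(np.arctan2(x[1],x[0])),o["contact_force"],o["torque"],o["gripper_width"],o["eef_pos"])
```

```text
yaw 141.90945855641954 [ -3.77642419 -19.32796364  16.48384154] [-4.08436348  0.8347347   2.05890161] 0.15313412269451426 [0.50714609 0.27486229 0.05984308]
```

{"name": "jog_arm", "arguments": {
  "motion": [
    [0, 0, -0.1, 0, 0, 0, 5],
    [0, 0, -0.28, 0, 0, 0, 5],
    [0, 0, -0.46, 0, 0, 0, 5],
    [0, 0, -0.64, 0, 0, 0, 5],
    [0, 0, -0.82, 0, 0, 0, 5],
    [0, 0, -0.97, 0, 0, 0, 5],
    [0, 0, -0.97, 0, 0, 0, 60],
    [0, 0, -0.97, 0, 0, 0, 60],
    [0, 0, -0.97, 0, 0, 0, 60],
    [0, 0, -0.97, 0, 0, 0, 60]
  ]
}}

```text
t: 20.5
eef_pos: [0.5072, 0.2824, 0.0597]
tool_rot: [-0.0, -0.151, 0.989, -0.0]
contact_force: [-0.2, 0.4, 0.9]
gripper_width: 0.702
grasp_force: 0.0
```

{"name": "jog_arm", "arguments": {
  "motion": [
    [0, 0, 0, 0, 0, -20, 60],
    [0, 0, 0, 0, 0, -60, 60],
    [0, 0, 0, 0, 0, -110, 60],
    [0, 0, 0, 0, 0, -140, 60],
    [0, 0, 0, 0, 0, -140, 60],
    [0, 0, 0, 0, 0, -140, 60]
  ]
}}

```text
t: 21.25
eef_pos: [0.5071, 0.2818, 0.1997]
tool_rot: [-0.0, -0.151, 0.989, -0.0]
contact_force: [-0.3, -0.8, -0.1]
gripper_width: 0.706
grasp_force: 0.0
```

Run:
```python
from h import *
o=bot.get_obs(); print(o["t"],o["contact_force"],o["eef_pos"])
cs=bot.read_camera("side"); print(wfit2(cs,0,da=4)[:2])
for t in("petri_1","beaker_50","oil_bottle","caliper","marker_black","objective_case"):
    print(t,[np.round(at_z(cs,r["xy"],0)[:2],3) for r in bot.tip_of(t,cs)[:1]])
ct=bot.read_camera("top")
c=cs
P=[]
for c,n in((cs,"s"),(ct,"t")):
    x,y=proj(c,(.506,.279,.08)).astype(int); im=cv2.cvtColor(c["pixels"],cv2.COLOR_RGB2BGR)[max(y-30,0):y+30,x-30:x+30]
    P.append(cv2.convertScaleAbs((cv2.resize(im,(396,396),interpolation=cv2.INTER_CUBIC).astype(np.float32)/255)**.5*255))
cv2.imwrite("pics/k2.png",np.hstack(P))
```

```text
21.25 [-0.28771613 -0.80678928 -0.09387005] [0.50705464 0.28176565 0.19968382]
[(np.float64(185.80608256033133), np.float64(0.0), np.float64(-0.002), np.float64(-0.001)), (np.float64(190.4833374184786), np.float64(0.5), np.float64(-0.001), np.float64(-0.001))]
petri_1 [array([0.66 , 0.257])]
beaker_50 [array([0.747, 0.248])]
oil_bottle [array([0.627, 0.312])]
caliper [array([0.392, 0.095])]
marker_black [array([ 0.389, -0.119])]
objective_case [array([ 0.443, -0.247])]
```

```bash
python3 -c "
from station import bot
print(bot.hand_in())"
```

```text
the job is handed in; nothing more can be done
None
```

I set the wheel with its notch opposite the pointer (about 0° in the last camera fit), turned the knob to its stop and released it clear of the gripper, and handed in at about 21 s; no verdict came back, and I didn't check by camera that the knob sprang back.

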